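Key the floor-trap strainer home

ROBOT

A 6-joint arm with a two-finger parallel gripper is mounted at the origin on the work surface. World frame = base frame: x ahead of the robot, y to its left, z up, the work surface at z = 0. Lengths are in mm, angles in degrees, forces in N, time in s.
With the tool pointing down it reaches from about 300 to 850 mm from the base axis. Payload 4.2 kg.
Tool frame: the origin (TCP) lies midway between the tips of the shut fingers; the grasp point (between the pads) lies 19 mm behind it (env.grip_depth is the distance from the TCP to the grasp point, in mm); z points along the fingers, y is the line along which they close (so a half turn about z gives the same grasp; the last joint's range is limited). The gripper opens to 91 mm and grips with 3 to 60 N. Pads are 32 mm wide; open, the fingers measure 118 mm over their backs; the gripper's body (76 mm by 178 mm) begins 60 mm behind the grasp point.
Start: joints at [-66.921, 18.312, 89.639, -0, 72.044, -1.146], TCP at [235.936, -524.383, 213.976] pointing down, gripper open.
Joint ranges: [-177.97, 177.97], [-48.28, 115.42], [12.27, 149.76], [-77.06, 257.06], [2.81, 150.46], [-146.56, 146.56]. Speed limits (degrees/s): [147.25, 147.25, 180, 180, 180, 180].

INTERFACE

Orientations are given as [roll, pitch, yaw] about the fixed x, y, z axes, in that order (R = Rz(yaw) Ry(pitch) Rx(roll)).
In Python, from workcell import env, eyes gives the robot as it stands.
- The arm moves only by the tool send_rows, never from a script. Its argument "motion" is a list of rows, each a list of 7 numbers: the shift along the world's x, y, z normalised to -1 to 1, where 1 is 0.5 m, then the turn, a rotation vector about the world's x, y, z normalised to -1 to 1, where 1 is 60 degrees, then the opening, from -1 (shut) to 1 (fully open). A call has 1 to 20 rows; each row is the pose to reach, as a shift and turn from the pose commanded when the call began; what a row does not reach only later rows make up. A row lasts 1/8 s, in which the tool goes at most 62.5 mm and 10.7 degrees, less where a joint would pass 70% of its speed; a pose out of reach is approached as far as the arm can. A call with a number of a shift or a turn outside -1 to 1 is refused whole. A call with a gripper value outside its range is refused whole. The fingers move at their own pace and stop on an object; "squeeze" is the grip in N (left out, the last holds). Time passes only in rows, so rows that repeat a pose let the fingers close. It gives the time, the measured TCP pose, the force, the opening and the grip force at its end, in the units of the state.
- env.state(): the state, without advancing time (a new reading comes with each control period).
- eyes.grab_frame(name): name is "scene" or "top" or "wrist"; returns a dict with "pixels" (400x640x3 uint8, red, green, blue), "depth" (400x640 float32, mm along the optical axis (not along the pixel's ray), 0 where there is no reading), "fx", "fy", "cx", "cy" (pixels), "R" (3x3) and "t" (3): a world point X has camera coordinates R X + t; the wrist camera has in their place "T_tool_cam" (4x4, takes a point from camera to tool coordinates, whose origin is the TCP and whose axes are the flange's). Camera axes: x right, y down, z forward; pixel columns grow to the right and rows downward; lengths in mm; the calibration is good to about 2 mm. A picture is of the moment at which its call begins: read the wrist's pose just before it.
- env.job_done(): hands the job in; it is judged then, once.
The state is a dict: "time_s": time; "qpos": joint angles; "qvel": joint speeds; "effort": joint torques, N m; "ee_pos": TCP position; "ee_rot": TCP orientation; "force": force on the tool from outside, world axes, zero at the start; "torque": the same for the moment, N m; "gripper_width": finger opening in mm; "gripper_force": force on a finger pad.
Only numpy, scipy, OpenCV 4.12 (cv2) and the standard library are available. Lean on these libraries where they do the work, as an engineer would, in place of code of your own. Each camera call takes 0.05 s, during which the arm holds its last target. There are 200 camera calls.

TASK

The washed floor-trap insert stands on the shelf with its strainer disc still sitting proud. With the fingertips, push the disc round by its raised stud until the notch in its rim stands over the pin in the collar, then press the disc down until it is fully home. Do not lift the disc off, and leave the other things on the shelf where they are.

Things in the scene. Friction and masses are not known exactly. Their poses are not given: they have to be found in the camera images.
- trap: Round grey plastic floor-trap base, fixed to the shelf, 160 mm across and 26 mm high, with a raised collar ring on it (inner radius 62, outer 71 mm, top 34 mm above the shelf) that surrounds the strainer disc. Origin: centre of its underside; z up. A round steel pin, 9 mm thick, lies radially along the base's +x axis, from 45 to 76 mm from the centre, its top 36 mm above the shelf: its outer part crosses the collar and stays in view, its inner part lies under the disc's rim.
- pin (a point): Point on top of the pin, 51.5 mm from the trap's centre, at the pitch circle of the notch (36 mm above the shelf).
- middle (a point): Centre of the strainer disc's flat top face. The disc is metal, 116 mm across, 5 mm thick, level, and stays centred on a vertical stem through the trap's centre; it cannot tip. A smooth flat spot 25 mm across at the centre is a good place to press. The top face is 42 mm above the shelf at the start and 34 mm (flush with the collar) when home. Any part of the disc may be pressed.
- notch (a point): Middle of the rectangular notch in the disc's rim, at the level of its top face, 51.5 mm from the disc's centre. The notch is 16 mm wide and cut 15.5 mm in from the rim. There is only this one notch.
- stud (a point): Centre of the top of the round stud that stands up from the disc: 14 mm thick, 22 mm high above the top face, 40 mm from the disc's centre, exactly opposite the notch. Push it sideways from either side to turn the disc; a tip 4 to 15 mm above the disc's face meets it well.
- strainer (a joint): Angle of the disc in the trap (rad), growing counter-clockwise seen from above. The notch is over the pin at 0 and at every whole turn (0, 6.283). It turns freely without stops either way; a rubber ring gives steady friction (0.12 N m, about 3 N at the stud) and it stays where it is left. Within about 0.05 rad of the pin it can go down.
- stem (a joint): How far the disc has been pressed down (m): 0 at the start, 0.008 when fully home; negative when lifted. It moves against steady friction of about 6 N, less 2 N of weight, without a spring, and stays where it is left. If the notch is not over the pin the disc stops on the pin after 1 to 2 mm.
- dish: Round white ceramic dish, 100 mm across, 26 mm high, near the trap; leave it. Origin: centre of its underside.
- clothes_peg1: Wooden clothes peg lying near the trap, 75 x 14 x 12 mm; leave it. Origin: centre of its underside.
- clothes_peg2: Another wooden clothes peg of the same size lying near the trap; leave it. Origin: centre of its underside.
- scrub_brush: Scrubbing brush lying bristles down near the trap, 130 x 45 x 38 mm, long along its x; leave it. Origin: centre of its underside.
- spray_bottle: Teal spray bottle with a press button, 72 mm across, 190 mm high, on the right; leave it. Origin: centre of its underside.
- scoop: White plastic mug, 90 mm across, 85 mm high, on the right near the robot; leave it. Origin: centre of its underside.
- hanger: Grey aluminium clothes hanger lying flat on the left, 400 mm long, 8 mm thick; leave it. Origin: middle of its long bar.

How it is judged:
By the outcome, as a careful person would: the job done as asked, in the order asked, and still so for the second after the job is handed in, with the robot touching nothing.
It also fails if it takes over 48 s, if anything falls off the work surface, if the arm or the gripper's body presses on something with over 40 N, if the wrist force passes 120 N, or if a joint passes its speed limit or range.

## Working session

There is one attempt and no reset: what is moved stays moved. The work goes in short steps, Python scripts to look and compute and a tool call to move; the robot and the scene stay as the last step left them, time stands still between calls to the robot, and variables do not carry over. Pictures are saved under pics/ and viewed, at most 10 in all, crops included, and the job is handed in when it is done.

Besides the shell and the picture viewer there is one more tool, called as name(argument=value, ...) on one line, values as JSON. send_rows: Moves the arm, as the interface text tells. Its arguments: {"type":"object","properties":{"motion":{"type":"array"},"squeeze":{"type":"number"}},"required":["motion"]}

```bash
mkdir -p pics; python3 - <<'E'
from workcell import env, eyes
import cv2
for n in("scene","top"):
    f=eyes.grab_frame(n); cv2.imwrite(f"pics/{n}0.png",f["pixels"][:,:,::-1])
    import pickle; pickle.dump(f,open(f"pics/{n}0.pkl","wb"))
    print(n,f["fx"],f["cx"],f["cy"],f["R"],f["t"])
print(env.state())
E
```

```text
scene 454.7154885987862 327.2861477804515 200.41487141244528 [[-0.87954185  0.47579426 -0.00509408]
 [ 0.28156774  0.51180949 -0.81164688]
 [-0.38356973 -0.71531173 -0.58412618]] [ 456.84391798 -111.48674578 1539.64494233]
top 468.8755402734867 318.95942565719054 207.50266512031482 [[ 2.30187121e-02 -9.99734949e-01 -4.14037178e-04]
 [-9.96830596e-01 -2.29202901e-02 -7.61802006e-02]
 [ 7.61505191e-02  2.16629503e-03 -9.97093980e-01]] [  57.17537302  540.06841605 1341.96828125]
{'time_s': 0.1, 'qpos': array([-6.69224950e+01,  1.83463071e+01,  8.96983706e+01,  2.47513252e-04,
        7.20429968e+01, -1.14516577e+00]), 'qvel': array([-0.09018139, -0.03136704, -0.16424219,  0.07816887, -0.14716948,
        0.08675973]), 'effort': array([-1.73571988e-05, -4.13332164e+01, -2.32509184e+01,  7.29207206e-02,
        4.21745866e-02, -5.99958594e-05]), 'ee_pos': array([ 235.74969281, -523.96722687,  213.22818186]), 'ee_rot': array([-1.79912348e+02, -1.98751723e-03,  2.42225928e+01]), 'force': array([ 0.53735436,  1.0780038 , -0.3488517 ]), 'torque': array([-0.02806404,  0.01346129,  0.02566518]), 'gripper_force': 0.0, 'gripper_width': 90.800722414382}
```

View pics/top0.png

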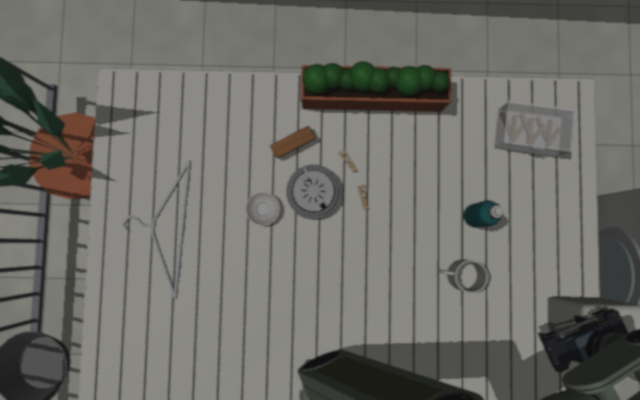

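View pics/scene0.png

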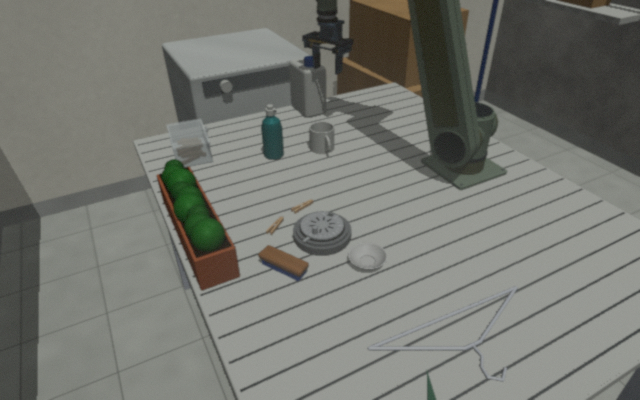

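The trap is at about (315,191) in the top view, with the brush at (293,142), the dish at (264,209) and pegs at (348,161) and (363,196). I'll enlarge both views.

```bash
cat > h.py <<'E'
import numpy as np, cv2
from workcell import env, eyes
def cast(f,u,v,z):
    d=np.array([(u-f["cx"])/f["fx"],(v-f["cy"])/f["fy"],1.])
    R,t=np.array(f["R"]),np.array(f["t"])
    o=-R.T@t; d=R.T@d
    return o+d*(z-o[2])/d[2]
E
python3 - <<'E'
import pickle,cv2,numpy as np
from h import cast
a=pickle.load(open("pics/top0.pkl","rb"));b=pickle.load(open("pics/scene0.pkl","rb"))
p=cv2.resize(a["pixels"][155:229,278:356],None,fx=5,fy=5,interpolation=cv2.INTER_CUBIC)
q=cv2.resize(b["pixels"][195:269,283:361],None,fx=5,fy=5,interpolation=cv2.INTER_CUBIC)
cv2.imwrite("pics/z.png",cv2.convertScaleAbs(np.hstack([p,q])[:,:,::-1],alpha=1.5))
print(cast(a,315,191,40),cast(b,322,228,40))
E
```

```text
[584.39486543  82.00533179  40.        ] [589.93737188 101.04847167  40.        ]
```

View pics/z.png

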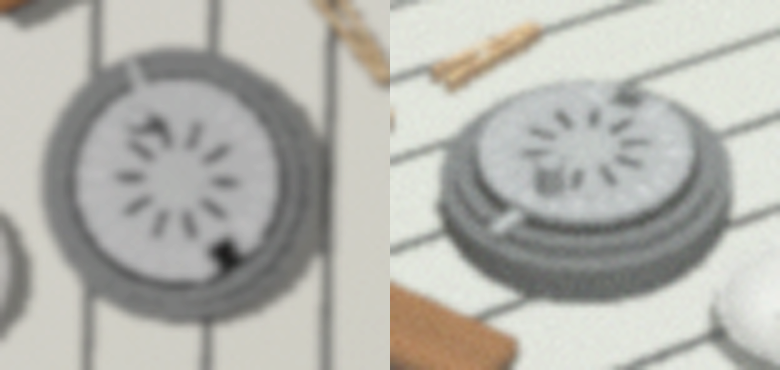

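```bash
python3 - <<'E'
import pickle,numpy as np
from h import cast
a=pickle.load(open("pics/top0.pkl","rb"));b=pickle.load(open("pics/scene0.pkl","rb"))
T=lambda x,y,z:cast(a,278+x/5-.4,155+y/5-.4,z)
S=lambda x,y,z:cast(b,283+(x-390)/5-.4,195+y/5-.4,z)
c=T(178,180,42);c2=S(584,152,42);print(c,c2)
for F,cc,l in((T,c,((137,73,36,'pin'),(227,257,42,'notch'),(150,125,64,'stud'))),(S,c2,((508,222,36,'pin'),(628,97,42,'notch'),(547,170,64,'stud')))):
    for x,y,z,n in l:
        d=F(x,y,z)-cc; print(n,d,np.hypot(*d[:2]),np.degrees(np.arctan2(d[1],d[0])))
E
```

```text
[585.20634796  87.17114277  42.        ] [586.5140171   91.16827482  42.        ]
pin [62.33621509 25.28464302 -6.        ] 67.26898902812611 22.07832240595618
notch [-43.65315614 -29.09201557   0.        ] 52.45896883570106 -146.31910058997622
stud [28.4180286 16.233265  22.       ] 32.727713672586056 29.73635630585063
pin [58.55375363 25.76133589 -6.        ] 63.97021565288237 23.747596044703055
notch [-44.17119697 -31.3005371    0.        ] 54.13703227855557 -144.67789962299932
stud [36.24092018 28.21479611 22.        ] 45.92906502964259 37.90197808681431
```

Trap centre is near (586,89), the pin at about 22.5° and the stud at about 35°, so the disc must turn roughly +168° ccw. I'll move above it and look closer.

send_rows(motion=[[0, 0, 0.16, 0, 0, 0, 1], [0.2, 0.4, 0.16, 0, 0, 0, -0.5], [0.4, 0.8, 0.16, 0, 0, 0.1, -0.5], [0.4, 0.8, 0.16, 0, 0, 0.17, -0.5], [0.4, 0.8, 0.16, 0, 0, 0.17, -0.5], [0.4, 0.8, 0.16, 0, 0, 0.17, -0.5], [0.4, 0.8, 0.16, 0, 0, 0.17, -0.5], [0.4, 0.8, 0.16, 0, 0, 0.17, -0.5], [0.4, 0.8, 0.16, 0, 0, 0.17, -0.5], [0.4, 0.8, 0.16, 0, 0, 0.17, -0.5], [0.4, 0.8, 0.16, 0, 0, 0.17, -0.5]])

```text
time_s: 1.48
ee_pos: [435.3, -125.6, 293.7]
ee_rot: [180.0, 0.1, 34.3]
force: [-0.9, -0.1, 0.4]
gripper_width: 23.0
gripper_force: 0.0
```

send_rows(motion=[[0.15, 0.2, 0, 0, 0, 0, -0.5], [0.3, 0.426, 0, 0, 0, 0, -0.5], [0.3, 0.426, 0, 0, 0, 0, -0.5], [0.3, 0.426, 0, 0, 0, 0, -0.5], [0.3, 0.426, 0, 0, 0, 0, -0.5], [0.3, 0.426, 0, 0, 0, 0, -0.5], [0.3, 0.426, 0, 0, 0, 0, -0.5], [0.3, 0.426, 0, 0, 0, 0, -0.5]])

```text
time_s: 2.48
ee_pos: [585.4, 87.0, 294.5]
ee_rot: [180.0, -0.0, 34.3]
force: [0.5, 0.3, 0.4]
gripper_width: 22.7
gripper_force: 0.0
```

```bash
cat >> h.py <<'E'
from scipy.spatial.transform import Rotation
def wrist():
    s=env.state(); f=eyes.grab_frame("wrist")
    W=np.eye(4); W[:3,:3]=Rotation.from_euler("xyz",s["ee_rot"],degrees=True).as_matrix(); W[:3,3]=s["ee_pos"]
    C=np.linalg.inv(W@np.array(f["T_tool_cam"])); f["R"]=C[:3,:3]; f["t"]=C[:3,3]
    return s,f
E
python3 - <<'E'
from h import *
import pickle
s,f=wrist(); cv2.imwrite("pics/w1.png",f["pixels"][:,:,::-1]); pickle.dump(f,open("pics/w1.pkl","wb"))
print(s["time_s"],s["ee_pos"],s["ee_rot"],s["gripper_width"],f["T_tool_cam"])
E
```

```text
2.475 [585.39567152  87.01071432 294.5385202 ] [ 1.79967237e+02 -1.73855716e-02  3.43023868e+01] 22.67341818055245 [[ 2.51864036e-04 -9.65204345e-01 -2.61496672e-01  7.38213965e+01]
 [ 9.99999940e-01  1.80976912e-04  2.95163677e-04  2.28083498e-01]
 [-2.37568403e-04 -2.61496731e-01  9.65204333e-01 -1.71311846e+02]
 [ 0.00000000e+00  0.00000000e+00  0.00000000e+00  1.00000000e+00]]
```

View pics/w1.png

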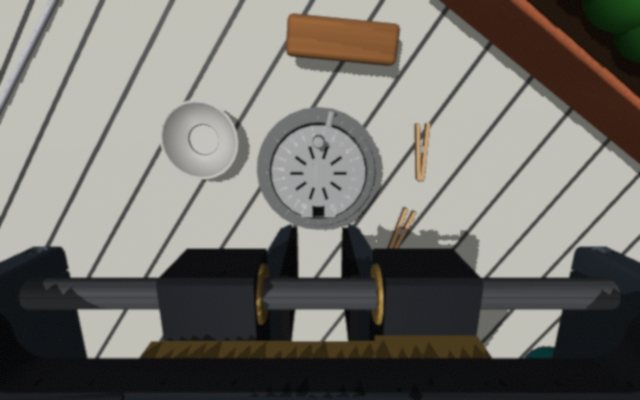

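Clear view: disc centre is near (319,172), notch (318,212), stud (319,142), pin (330,118). Next, a finer measurement.

```bash
cat >> h.py <<'E'
def meas(f,z0=42.,guess=(586,89),r=85):
    """rectified view at disc level: 2 px/mm, returns image centred at guess (x up, y left)"""
    src=np.float32([[-r,-r],[r,-r],[r,r],[-r,r]]); 
    P=np.array([f["R"]@np.array([guess[0]+a,guess[1]+b,z0])+f["t"] for a,b in src])
    px=np.float32([[p[0]/p[2]*f["fx"]+f["cx"],p[1]/p[2]*f["fy"]+f["cy"]] for p in P])
    dst=np.float32([[(r-b)*3,(r-a)*3] for a,b in src])
    return cv2.warpPerspective(f["pixels"],cv2.getPerspectiveTransform(px,dst),(6*r,6*r),flags=cv2.INTER_CUBIC)
E
python3 - <<'E'
from h import *
import pickle
f=pickle.load(open("pics/w1.pkl","rb"))
m=meas(f); cv2.imwrite("pics/r1.png",m[:,:,::-1])
g=cv2.cvtColor(f["pixels"],cv2.COLOR_RGB2GRAY); print(np.median(g[105:235,255:385]))
roi=np.zeros_like(g); cv2.circle(roi,(319,172),66,255,-1)
b=((g>130)&(roi>0)).astype(np.uint8)
b=cv2.morphologyEx(b,cv2.MORPH_OPEN,np.ones((3,3)))
n,l,st,ce=cv2.connectedComponentsWithStats(b)
for i in range(1,n):
    if st[i,4]>15: print("bright",st[i],ce[i],cast(f,*ce[i],36))
d=((g<45)&(roi>0)).astype(np.uint8); n,l,st,ce=cv2.connectedComponentsWithStats(d)
for i in range(1,n):
    if st[i,4]>15: print("dark",st[i],ce[i],cast(f,*ce[i],42))
E
```

```text
159.0
bright [ 272  111   93  106 5989] [318.07062949 170.10702955] [588.06424611  90.17091924  36.        ]
bright [366 128  19  56 204] [378.1372549  153.78431373] [647.33299109  39.7649412   36.        ]
bright [254 147   7  42 163] [256.2392638  168.72392638] [545.5010589  155.66750519  36.        ]
bright [258 192  31  35 307] [271.90553746 211.04560261] [509.58513164 109.63298101  36.        ]
bright [361 201  17  21  96] [369.28125    211.19791667] [581.06911879   4.48777307  36.        ]
bright [298 226  44  12 396] [318.85353535 232.16161616] [520.0256129   42.56732443  36.        ]
dark [313 207  10  10  74] [317.77027027 211.40540541] [544.36906438  60.85510102  42.        ]
dark [285 226  11   8  46] [291.04347826 229.39130435] [504.48094561  75.93482305  42.        ]
dark [343 226  12   8  43] [347.60465116 229.44186047] [546.06475817  14.85316289  42.        ]
```

View pics/r1.png

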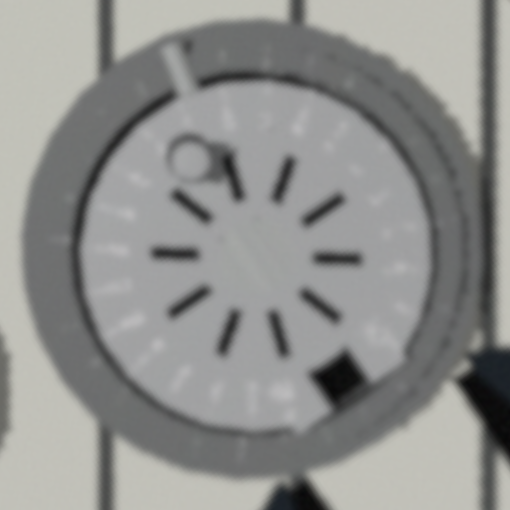

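Rectified: centre (586,89), pin 21.8°, notch −146.1°, stud 34°. I'll descend astride the stud with tips at z≈50.

send_rows(motion=[[0.067, 0.046, 0, 0, 0, 0, -0.5], [0.067, 0.046, -0.12, 0, 0, 0, -0.5], [0.067, 0.046, -0.24, 0, 0, 0, -0.5], [0.067, 0.046, -0.36, 0, 0, 0, -0.5], [0.067, 0.046, -0.4, 0, 0, 0, -0.5], [0.067, 0.046, -0.43, 0, 0, 0, -0.5], [0.067, 0.046, -0.45, 0, 0, 0, -0.5], [0.067, 0.046, -0.47, 0, 0, 0, -0.5], [0.067, 0.046, -0.488, 0, 0, 0, -0.5], [0.067, 0.046, -0.488, 0, 0, 0, -0.5], [0.067, 0.046, -0.488, 0, 0, 0, -0.5]])

```text
time_s: 3.9
ee_pos: [619.8, 111.7, 50.4]
ee_rot: [180.0, -0.0, 34.4]
force: [0.5, -0.6, -0.5]
gripper_width: 22.8
gripper_force: 0.0
```

```bash
python3 - <<'E'
import numpy as np
for a0 in(34,89,144):
    r=lambda t:40*np.array([np.cos(np.radians(t)),np.sin(np.radians(t))])/500
    print([[*np.round(r(a0+5.5*k)-r(a0),4).tolist(),0,0,0,round(5.5*k/60,4),-.5] for k in range(1,11)])
E
```

```text
[[-0.0046, 0.0062, 0, 0, 0, 0.0917, -0.5], [-0.0098, 0.0118, 0, 0, 0, 0.1833, -0.5], [-0.0154, 0.017, 0, 0, 0, 0.275, -0.5], [-0.0216, 0.0216, 0, 0, 0, 0.3667, -0.5], [-0.0282, 0.0256, 0, 0, 0, 0.4583, -0.5], [-0.0351, 0.0289, 0, 0, 0, 0.55, -0.5], [-0.0423, 0.0316, 0, 0, 0, 0.6417, -0.5], [-0.0497, 0.0335, 0, 0, 0, 0.7333, -0.5], [-0.0573, 0.0348, 0, 0, 0, 0.825, -0.5], [-0.0649, 0.0353, 0, 0, 0, 0.9167, -0.5]]
[[-0.0077, -0.0002, 0, 0, 0, 0.0917, -0.5], [-0.0153, -0.0012, 0, 0, 0, 0.1833, -0.5], [-0.0228, -0.0029, 0, 0, 0, 0.275, -0.5], [-0.0301, -0.0053, 0, 0, 0, 0.3667, -0.5], [-0.0371, -0.0084, 0, 0, 0, 0.4583, -0.5], [-0.0438, -0.0121, 0, 0, 0, 0.55, -0.5], [-0.0501, -0.0165, 0, 0, 0, 0.6417, -0.5], [-0.056, -0.0215, 0, 0, 0, 0.7333, -0.5], [-0.0613, -0.027, 0, 0, 0, 0.825, -0.5], [-0.0661, -0.033, 0, 0, 0, 0.9167, -0.5]]
[[-0.0042, -0.0064, 0, 0, 0, 0.0917, -0.5], [-0.0078, -0.0132, 0, 0, 0, 0.1833, -0.5], [-0.0107, -0.0203, 0, 0, 0, 0.275, -0.5], [-0.0129, -0.0277, 0, 0, 0, 0.3667, -0.5], [-0.0144, -0.0352, 0, 0, 0, 0.4583, -0.5], [-0.0152, -0.0428, 0, 0, 0, 0.55, -0.5], [-0.0152, -0.0505, 0, 0, 0, 0.6417, -0.5], [-0.0145, -0.0582, 0, 0, 0, 0.7333, -0.5], [-0.0131, -0.0657, 0, 0, 0, 0.825, -0.5], [-0.0109, -0.0731, 0, 0, 0, 0.9167, -0.5]]
```

send_rows(motion=[[-0.0046, 0.0062, 0, 0, 0, 0.0917, -0.5], [-0.0098, 0.0118, 0, 0, 0, 0.1833, -0.5], [-0.0154, 0.017, 0, 0, 0, 0.275, -0.5], [-0.0216, 0.0216, 0, 0, 0, 0.3667, -0.5], [-0.0282, 0.0256, 0, 0, 0, 0.4583, -0.5], [-0.0351, 0.0289, 0, 0, 0, 0.55, -0.5], [-0.0423, 0.0316, 0, 0, 0, 0.6417, -0.5], [-0.0497, 0.0335, 0, 0, 0, 0.7333, -0.5], [-0.0573, 0.0348, 0, 0, 0, 0.825, -0.5], [-0.0649, 0.0353, 0, 0, 0, 0.9167, -0.5], [-0.0649, 0.0353, 0, 0, 0, 0.9167, -0.5]])

```text
time_s: 5.28
ee_pos: [588.3, 129.5, 50.7]
ee_rot: [179.8, -0.0, 89.4]
force: [2.9, 0.2, -1.3]
gripper_width: 22.8
gripper_force: 1.4
```

Force of about 3 N matches the stud drag.

send_rows(motion=[[-0.0077, -0.0002, 0, 0, 0, 0.0917, -0.5], [-0.0153, -0.0012, 0, 0, 0, 0.1833, -0.5], [-0.0228, -0.0029, 0, 0, 0, 0.275, -0.5], [-0.0301, -0.0053, 0, 0, 0, 0.3667, -0.5], [-0.0371, -0.0084, 0, 0, 0, 0.4583, -0.5], [-0.0438, -0.0121, 0, 0, 0, 0.55, -0.5], [-0.0501, -0.0165, 0, 0, 0, 0.6417, -0.5], [-0.056, -0.0215, 0, 0, 0, 0.7333, -0.5], [-0.0613, -0.027, 0, 0, 0, 0.825, -0.5], [-0.0661, -0.033, 0, 0, 0, 0.9167, -0.5], [-0.0661, -0.033, 0, 0, 0, 0.9167, -0.5]])

```text
time_s: 6.65
ee_pos: [553.9, 114.0, 50.5]
ee_rot: [179.9, -0.1, 144.3]
force: [0.4, 4.0, 0.8]
gripper_width: 22.4
gripper_force: 1.8
```

send_rows(motion=[[-0.0042, -0.0064, 0, 0, 0, 0.0917, -0.5], [-0.0078, -0.0132, 0, 0, 0, 0.1833, -0.5], [-0.0107, -0.0203, 0, 0, 0, 0.275, -0.5], [-0.0129, -0.0277, 0, 0, 0, 0.3667, -0.5], [-0.0144, -0.0352, 0, 0, 0, 0.4583, -0.5], [-0.0152, -0.0428, 0, 0, 0, 0.55, -0.5], [-0.0152, -0.0505, 0, 0, 0, 0.6417, -0.5], [-0.0145, -0.0582, 0, 0, 0, 0.7333, -0.5], [-0.0131, -0.0657, 0, 0, 0, 0.825, -0.5], [-0.0109, -0.0731, 0, 0, 0, 0.9167, -0.5], [-0.0109, -0.0731, 0, 0, 0, 0.9167, -0.5]])

```text
time_s: 8.02
ee_pos: [547.4, 76.3, 50.0]
ee_rot: [179.9, -0.1, -160.8]
force: [-3.2, 2.4, 1.5]
gripper_width: 22.7
gripper_force: 1.5
```

```bash
python3 - <<'E'
from h import *
f=eyes.grab_frame("top"); m1=meas(f)
s,w=wrist(); m2=meas(w)
cv2.imwrite("pics/c1.png",cv2.resize(np.hstack([m1,m2])[:,:,::-1],(800,400)))
print(s["ee_pos"],s["ee_rot"])
E
```

```text
[547.44720014  76.27678923  49.88883126] [ 1.79953058e+02 -1.23311498e-01 -1.60754569e+02]
```

View pics/c1.png

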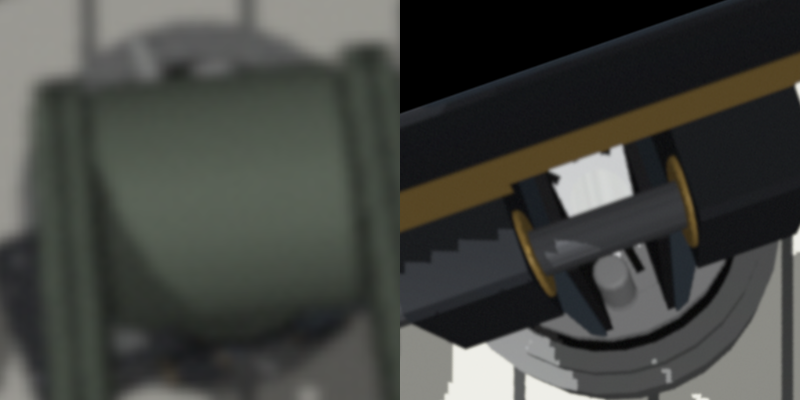

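Stud sits between the tips as expected, roughly 8° short. I'll push 7° more, then rise and look.

send_rows(motion=[[0.0018, -0.0045, 0, 0, 0, 0.0583, -0.5], [0.0037, -0.009, 0, 0, 0, 0.1167, -0.5], [0.0037, -0.009, 0, 0, 0, 0.1167, -0.5], [0.0037, -0.009, 0, 0, 0, 0.1167, -0.5], [0.0025, -0.0065, 0, 0, 0, 0.0833, -0.5], [0.0025, -0.0065, 0.04, 0, 0, 0.0833, -0.5], [0.0025, -0.0065, 0.12, 0, 0, 0.0833, -0.5], [0.0025, -0.0065, 0.24, 0, 0, 0.0833, -0.5], [0.07, 0.03, 0.36, 0, 0, 0.0833, -0.5], [0.078, 0.026, 0.48, 0, 0, 0.0833, -0.5], [0.078, 0.026, 0.48, 0, 0, 0.0833, -0.5], [0.078, 0.026, 0.48, 0, 0, 0.0833, -0.5], [0.078, 0.026, 0.48, 0, 0, 0.0833, -0.5]])

```text
time_s: 9.75
ee_pos: [586.8, 88.9, 288.0]
ee_rot: [180.0, -0.2, -155.6]
force: [0.5, 0.2, 0.2]
gripper_width: 22.6
gripper_force: 0.0
```

```bash
python3 - <<'E'
from h import *
s,w=wrist(); m2=meas(w)
cv2.imwrite("pics/c2.png",m2[:,:,::-1])
print(s["ee_pos"],s["ee_rot"],-np.array(w["R"]).T@w["t"])
E
```

```text
[586.77073178  88.87817391 288.019043  ] [ 1.79961907e+02 -1.76891384e-01 -1.55613263e+02] [520.10723986  58.27669663 459.55821317]
```

View pics/c2.png

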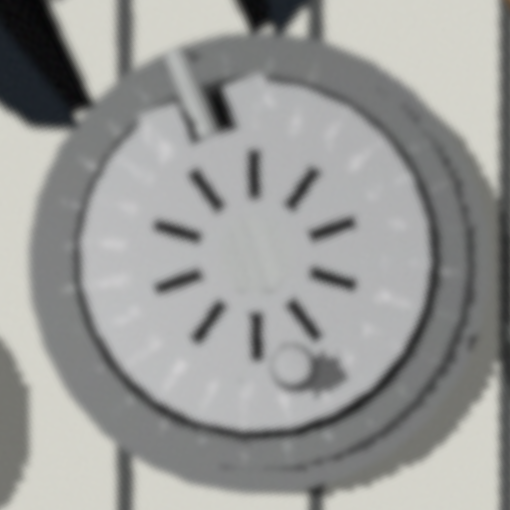

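Notch is about 18–19°, pin 21.8°: some 3° short. Descend again and push on to 209.2°.

send_rows(motion=[[-0.0755, -0.0325, 0, 0, 0, 0, -0.5], [-0.0755, -0.0325, -0.12, 0, 0, 0, -0.5], [-0.0755, -0.0325, -0.24, 0, 0, 0, -0.5], [-0.0755, -0.0325, -0.36, 0, 0, 0, -0.5], [-0.0755, -0.0325, -0.42, 0, 0, 0, -0.5], [-0.0755, -0.0325, -0.46, 0, 0, 0, -0.5], [-0.0755, -0.0325, -0.48, 0, 0, 0, -0.5], [-0.0755, -0.0325, -0.48, 0, 0, 0, -0.5], [-0.074, -0.036, -0.48, 0, 0, 0.045, -0.5], [-0.0723, -0.039, -0.48, 0, 0, 0.087, -0.5], [-0.0723, -0.039, -0.48, 0, 0, 0.087, -0.5], [-0.0723, -0.039, -0.48, 0, 0, 0.087, -0.5]])

```text
time_s: 11.3
ee_pos: [551.3, 70.1, 50.4]
ee_rot: [180.0, 0.0, -150.4]
force: [-0.1, 2.9, -0.7]
gripper_width: 22.7
gripper_force: 1.5
```

send_rows(motion=[[-0.0014, 0.0035, 0, 0, 0, -0.045, -0.5], [-0.0014, 0.0035, 0, 0, 0, -0.045, -0.5], [-0.0014, 0.0035, 0.04, 0, 0, -0.045, -0.5], [-0.0014, 0.0035, 0.12, 0, 0, -0.045, -0.5], [0.02, 0.02, 0.24, 0, 0, -0.087, -0.5], [0.0723, 0.039, 0.36, 0, 0, -0.087, -0.5], [0.0723, 0.039, 0.48, 0, 0, -0.087, -1], [0.0723, 0.039, 0.48, 0, 0, -0.087, -1], [0.0723, 0.039, 0.48, 0, 0, -0.087, -1], [0.0723, 0.039, 0.48, 0, 0, -0.087, -1]])

```text
time_s: 12.55
ee_pos: [586.6, 88.9, 288.2]
ee_rot: [179.9, -0.2, -155.6]
force: [0.6, 0.4, -0.6]
gripper_width: 0.1
gripper_force: 0.0
```

```bash
python3 - <<'E'
from h import *
s,w=wrist(); m2=meas(w)
cv2.imwrite("pics/c3.png",cv2.resize(m2[20:170,130:280,::-1],(600,600),interpolation=cv2.INTER_CUBIC))
print(s["ee_pos"],s["ee_rot"],s["gripper_width"])
E
```

```text
[586.60770125  88.87266581 288.17690613] [ 179.94858193   -0.19414172 -155.57416051] 0.09448437180268915
```

View pics/c3.png

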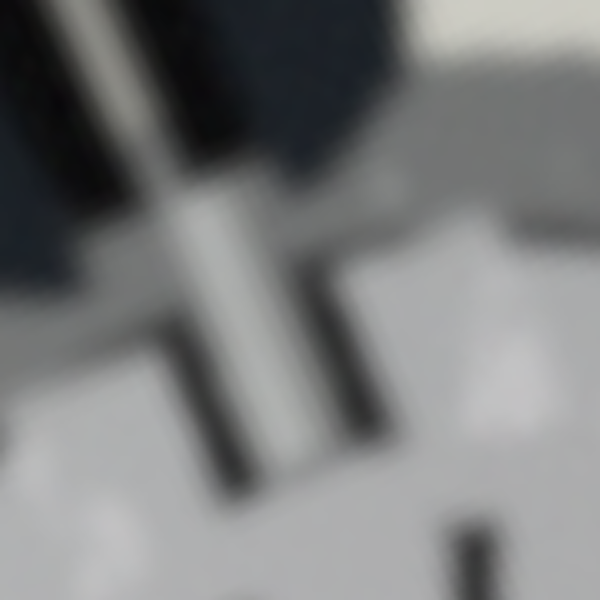

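Notch straddles the pin with only about 0.7° error. Now press at the centre with shut fingers.

send_rows(motion=[[0, 0, -0.12, 0, 0, 0, -1], [0, 0, -0.24, 0, 0, 0, -1], [0, 0, -0.36, 0, 0, 0, -1], [0, 0, -0.43, 0, 0, 0, -1], [0, 0, -0.47, 0, 0, 0, -1], [0, 0, -0.485, 0, 0, 0, -1], [0, 0, -0.49, 0, 0, 0, -1], [0, 0, -0.495, 0, 0, 0, -1], [0, 0, -0.5, 0, 0, 0, -1], [0, 0, -0.504, 0, 0, 0, -1], [0, 0, -0.508, 0, 0, 0, -1], [0, 0, -0.511, 0, 0, 0, -1], [0, 0, -0.511, 0, 0, 0, -1]])

```text
time_s: 14.22
ee_pos: [588.1, 89.3, 34.6]
ee_rot: [-180.0, 0.1, -155.6]
force: [1.4, -0.2, 4.1]
gripper_width: 0.6
gripper_force: 1.8
```

Going down freely at about 4 N; press on to the stop.

send_rows(motion=[[0, 0, -0.002, 0, 0, 0, -1], [0, 0, -0.004, 0, 0, 0, -1], [0, 0, -0.006, 0, 0, 0, -1], [0, 0, -0.006, 0, 0, 0, -1], [0, 0, -0.006, 0, 0, 0, -1]])

```text
time_s: 14.85
ee_pos: [588.2, 89.3, 34.0]
ee_rot: [-180.0, 0.1, -155.6]
force: [-3.7, 0.1, 18.7]
gripper_width: 0.3
gripper_force: 9.1
```

Hard stop at z=34.0, 19 N. Retract and check.

send_rows(motion=[[0, 0, 0.006, 0, 0, 0, -1], [0, 0, 0.03, 0, 0, 0, -1], [0, 0, 0.15, 0, 0, 0, -1], [0, 0, 0.27, 0, 0, 0, -1], [0, 0, 0.39, 0, 0, 0, -1], [0, 0, 0.5, 0, 0, 0, -1], [0, 0, 0.5, 0, 0, 0, -1], [0, 0, 0.5, 0, 0, 0, -1], [0, 0, 0.5, 0, 0, 0, -1]])

```text
time_s: 15.98
ee_pos: [586.5, 89.1, 279.3]
ee_rot: [179.9, -0.2, -155.6]
force: [-0.9, -0.5, 0.5]
gripper_width: 0.3
gripper_force: 0.0
```

```bash
python3 - <<'E'
from h import *
s,w=wrist(); 
cv2.imwrite("pics/c4.png",w["pixels"][:,:,::-1])
D=w["depth"]
vv,uu=np.nonzero(D>0); d=D[vv,uu]
P=np.stack([(uu-w["cx"])/w["fx"]*d,(vv-w["cy"])/w["fy"]*d,d],1)
X=(P-w["t"])@w["R"]
r=np.hypot(X[:,0]-586,X[:,1]-89)
for a,b in((0,12),(63.5,69.5),(90,100)): 
    k=(r>a)&(r<b)&(X[:,2]<60); print(a,k.sum(),np.median(X[k,2]))
print(s["time_s"],s["ee_pos"],s["force"])
E
```

```text
0 295 35.27513021544122
63.5 1562 34.581967400760135
90 3119 0.6229289528642105
15.975 [586.51815975  89.10649417 279.34865426] [-0.8570832  -0.48420048  0.50548633]
```

View pics/c4.png

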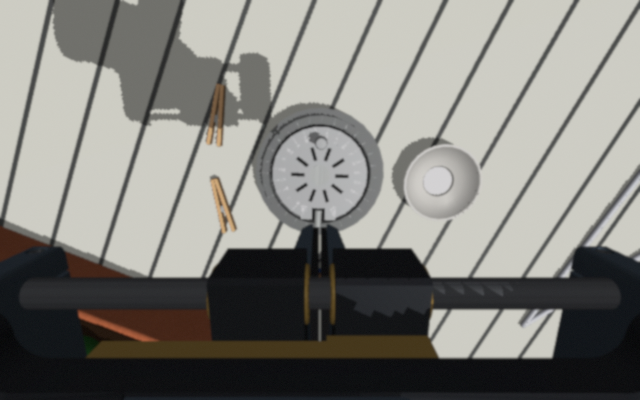

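Depth gives disc 35.3 against collar 34.6, possibly just noise. A second, firmer press (about 35 N) will settle it.

send_rows(motion=[[0, 0, -0.12, 0, 0, 0, -1], [0, 0, -0.24, 0, 0, 0, -1], [0, 0, -0.36, 0, 0, 0, -1], [0, 0, -0.44, 0, 0, 0, -1], [0, 0, -0.47, 0, 0, 0, -1], [0, 0, -0.488, 0, 0, 0, -1], [0, 0, -0.494, 0, 0, 0, -1], [0, 0, -0.5, 0, 0, 0, -1], [0, 0, -0.503, 0, 0, 0, -1], [0, 0, -0.506, 0, 0, 0, -1], [0, 0, -0.506, 0, 0, 0, -1], [0, 0, -0.506, 0, 0, 0, -1]])

```text
time_s: 17.52
ee_pos: [588.6, 89.4, 34.0]
ee_rot: [-179.9, 0.3, -155.6]
force: [-7.1, -1.1, 23.7]
gripper_width: 0.8
gripper_force: 11.8
```

send_rows(motion=[[0, 0, 0.01, 0, 0, 0, -1], [0, 0, 0.04, 0, 0, 0, -1], [0, 0, 0.15, 0, 0, 0, -1], [0, 0, 0.27, 0, 0, 0, -1], [0, 0, 0.39, 0, 0, 0, -1], [0, 0, 0.5, 0, 0, 0, -1], [0, 0, 0.5, 0, 0, 0, -1], [0, 0, 0.5, 0, 0, 0, -1], [0, 0, 0.5, 0, 0, 0, -1]])

```text
time_s: 18.65
ee_pos: [586.6, 89.1, 276.7]
ee_rot: [179.9, -0.2, -155.6]
force: [1.1, 0.0, 0.4]
gripper_width: 0.5
gripper_force: 0.0
```

Same stop at 34.0 under more force, so the disc is home.

```bash
python3 -c "
from workcell import env
print(env.job_done())"
```

```text
the job is handed in; nothing more can be done
None
```

The disc was pushed about 168° counter-clockwise by its stud until the notch stood over the pin, then pressed to a firm stop with its top face at 34.0 mm; nothing else on the shelf was touched, and the job is handed in at about 19 s.

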